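# Turn the spice carousel by a spoke until the garlic stands in the gap of its rail

## Task

Turn the round spice carousel by pushing sideways on its spokes with a finger until the bulb of garlic stands in the middle of the gap in the wire rail, straight behind the dark wooden tongue that sticks out there, and leave the carousel at rest. Push only on the spokes, gently and without gripping them; do not touch, lift or tip anything that stands on the tray, and leave the rest of the table alone.

Things in the scene. Friction and masses are not known exactly. Their poses are not given: they have to be found in the camera images.
- stand: Fixed stand: wooden disc 316 mm across, 12 mm thick, with a steel wire rail 300 mm across, top 50 mm high. The rail has one gap, 76 degrees wide; at its middle a flat dark tongue 60 mm wide sticks out of the disc, to 195 mm from the centre. Origin: centre of the disc's underside, on the table and on the turning axis; its -x axis points to the middle of the gap (the tongue).
- turntable: Turning part: hub, tray and spokes as one, turns many turns either way about the stand's vertical axis and stays where left (bearing drag 0.15 N m + 0.25 N m s). Hub 42 mm across, top 171 mm above the table. Origin on the axis, 12 mm above the table, z up; x, -x, y, -y run through the middles of the four bays, the four spokes at 45, 135, 225, 315 degrees from x.
- tray: Round tray of the turning part, 272 mm across with a 14 mm high edge, origin and axes as the turntable's; things stand on its floor 18 mm above the table.
- ccw_faces: The long halves of the four spokes on their counter-clockwise side (seen from above); push here to turn clockwise. The wooden spokes stick out level from the hub, above all that stands on the tray: each 15 mm wide, reaching to 126 mm from the axis, lower side 144 mm and upper side 160 mm above the table. Origin and axes as the turntable's.
- cw_faces: The long halves of the four spokes on their clockwise side (seen from above); push here to turn counter-clockwise. Origin and axes as the turntable's.
- garlic: Bulb of garlic, 53 mm across, 52 mm high, standing loose on the tray about 85 mm from the axis, in the middle of one of the four bays. Origin: centre of its underside.
- preserve_jar: Closed jar of preserve with a light lid, 68 mm across, 84 mm high, loose on the tray about 85 mm from the axis. Origin: centre of its underside.
- glass_jar: Empty open jar of clear glass, 70 mm across, 98 mm high (top 116 mm above the table), loose on the tray about 85 mm from the axis. Origin: centre of its underside.
- cup: Small dark brown cup, 72 mm across, 67 mm high, loose on the tray about 85 mm from the axis. Origin: centre of its underside.
- peeler: Peeler with a red handle, 153 mm long, lying on the table left of the carousel; a bystander.
- glass_bowl: Glass bowl of leaves, 120 mm across, 54 mm high, right of the carousel; a bystander.
- onion: Onion, 83 mm across, 94 mm high, left of the carousel; a bystander.
There are look-alikes about, which are no part of the job. What is shaped like the garlic but turquoise is not meant.

How it is judged (in metres and radians):
On the way:
1. a finger pushes on a spoke and the carousel turns ((contact force between the fingers and ccw_faces above 0.2 N or contact force between the fingers and cw_faces above 0.2 N) and angular speed of turntable above 0.02 rad/s).
At the end, for the whole second after the job is handed in: The garlic's centre is within 18 mm, sideways, of the line from the axis through the middle of the gap (the tongue), on the gap's side; the carousel is at rest; all four things still stand upright (within 0.3 rad) on the tray, 55 to 110 mm from the axis (y of garlic in the frame of stand between -0.018 and 0.018 m and x of garlic in the frame of stand below -0.05 m and angular speed of turntable below 0.05 rad/s and horizontal distance between garlic and turntable between 0.055 and 0.11 m and angle between each of garlic, preserve_jar, glass_jar, cup's own z axis and vertical below 0.3 rad and z of each of garlic, preserve_jar, glass_jar, cup in the frame of stand below 0.03 m and horizontal distance between preserve_jar and turntable between 0.055 and 0.11 m and horizontal distance between glass_jar and turntable between 0.055 and 0.11 m and horizontal distance between cup and turntable between 0.055 and 0.11 m); the robot touches nothing.
It fails at once if a spoke is gripped (its two opposite sides pressed at once with over 2 N each) or rammed with more than 25 N ((contact force between the fingers and ccw_faces above 2 N and contact force between the fingers and cw_faces above 2 N) or contact force between any of the fingers, the arm and ccw_faces above 25 N or contact force between any of the fingers, the arm and cw_faces above 25 N).
It fails at once if the robot touches the tray or the stand (over 2 N) (contact force between any of the fingers, the arm and tray above 2 N or contact force between any of the fingers, the arm and stand above 2 N).
It fails at once if the robot touches something on the tray (over 1 N) (contact force between any of the fingers, the arm and garlic above 1 N or contact force between any of the fingers, the arm and preserve_jar above 1 N or contact force between any of the fingers, the arm and glass_jar above 1 N or contact force between any of the fingers, the arm and cup above 1 N).
It fails at once if something on the tray is lifted by 16 mm or tipped by more than 0.5 rad (z of any of garlic, preserve_jar, glass_jar, cup in the frame of stand above 0.034 m or angle between any of garlic, preserve_jar, glass_jar, cup's own z axis and vertical above 0.5 rad).
It fails at once if a bystander on the table is moved by more than 20 mm (distance of any of peeler, glass_bowl, onion from where it was at the start of the episode above 0.02 m).
It also fails if it takes over 42 s, if anything falls off the work surface, if the arm or the gripper's body presses on something with over 40 N, if the wrist force passes 120 N, or if a joint passes its speed limit or range.

## Robot

A 6-joint arm with a two-finger parallel gripper is mounted at the origin on a cart in front of the work surface, level with it; the furniture and walls round the work are solid. World frame = base frame: x ahead of the robot, y to its left, z up, the work surface at z = 0. Lengths are in mm, angles in degrees, forces in N, time in s.
With the tool pointing down it reaches from about 300 to 850 mm from the base axis. Payload 4.2 kg.
Tool frame: the origin (TCP) lies between the finger pads; the fingertips stand 25 mm ahead of it and the grasp point (between the pads) lies 6 mm ahead of it; x points along the fingers, y is the direction in which the jaws open and shut, and the axes are right-handed (so a half turn about x gives the same grasp; the last joint's range is limited). The gripper opens to 91 mm and grips with 3 to 60 N. Pads are 32 mm wide; open, the fingers measure 118 mm over their backs; the gripper's body (76 mm by 178 mm) begins 60 mm behind the grasp point.
Start: joints at [66.463, 18.312, 89.639, -0, 72.044, -1.146], TCP at [219.036, 531.661, 238.976] pointing down, gripper open.
Joint ranges: [-177.97, 177.97], [-48.28, 115.42], [12.27, 149.76], [-77.06, 257.06], [2.81, 150.46], [-146.56, 146.56]. Speed limits (degrees/s): [147.25, 147.25, 180, 180, 180, 180].

## Interface

Orientations are given as [roll, pitch, yaw] about the fixed x, y, z axes, in that order (R = Rz(yaw) Ry(pitch) Rx(roll)).
In Python, from workcell import env gives the robot as it stands.
- The arm moves only by the tool jog_arm, never from a script. Its argument "plan" is one flat list of numbers, 4 for each row, row after row: the shift along the tool's x, y, z in cm, then the turn about the tool's x in units of 6 degrees (1.0 is 6 degrees). In form: [tx, ty, tz, turn, tx, ty, tz, turn, ...]. A call has 1 to 12 rows; each row shifts and turns the commanded pose from where the row before left it, along the tool's axes as they then stand; what a row does not reach is not made up. A row lasts 1/12 s, in which the tool goes at most 41.7 mm and 7.16 degrees, less where a joint would pass 70% of its speed; a pose out of reach is approached as far as the arm can. A call with a gripper value outside its range is refused whole. "claw" is the finger opening in cm, from 0 to 9.12, set as the call begins (left out, the last holds). The fingers move at their own pace and stop on an object; "newtons" is the grip in N (left out, the last holds). Time passes only in rows, so rows that do not move let the fingers close. It gives the time, the measured TCP pose, the force and the opening at its end, in the units of the state.
- env.state(): the state, without advancing time (a new reading comes with each control period).
- env.grab_frame(name): name is "scene" or "top" or "wrist"; returns the picture (420x560x3 uint8, red, green, blue); there is no depth.
- env.calibration(name): a dict with "vertical_fov" (degrees; the focal length in pixels is half the picture's height over the tangent of half this angle, whatever the lens; pixels are square), "cx", "cy" (the principal point, pixels), "k1" (the pictures are not rectified: a ray, as slopes to the right and down, at radius r is drawn at 1 + k1 r^2 times it, then the intrinsics apply), "origin" and "orientation" of the camera in the world; the wrist camera has in their place "T_tool_cam" (4x4, takes a point from camera to tool coordinates, whose origin is the TCP and whose axes are the tool frame's). Camera axes: x right, y down, z forward; pixel columns grow to the right and rows downward; lengths in mm; the calibration is good to about 2 mm. A picture is of the moment at which its call begins: read the wrist's pose just before it. calibration takes no time and is no camera call.
- env.job_done(): hands the job in, once; it reports no verdict.
The state is a dict: "time_s": time; "qpos": joint angles; "qvel": joint speeds; "effort": joint torques, N m; "ee_pos": TCP position; "ee_rot": TCP orientation; "force": force on the tool from outside, world axes, zero at the start; "torque": the same for the moment, N m; "gripper_width": finger opening in mm.
Only numpy, scipy, OpenCV 4.12 (cv2) and the standard library are available. Lean on these libraries where they do the work, as an engineer would, in place of code of your own. Each camera call takes 0.05 s, during which the arm holds its last target.

## Working session

There is one attempt and no reset: what is moved stays moved. The work goes in short steps, Python scripts to look and compute and a tool call to move; the robot and the scene stay as the last step left them, time stands still between calls to the robot, and variables do not carry over. Pictures are saved under pics/ and viewed, and the job is handed in when it is done.

Besides the shell and the picture viewer there is one more tool, called after "Call:" by a JSON object that holds its "op" and its "data". jog_arm: Moves the arm, as the interface text tells. Its arguments: {"type":"object","properties":{"plan":{"type":"array"},"claw":{"type":"number"},"newtons":{"type":"number"}},"required":["plan"]}

```bash
ls; mkdir -p pics; python3 - <<'E'
from workcell import env
import cv2
print(env.state())
for n in ["scene","top","wrist"]:
    print(n,env.calibration(n))
for n in ["scene","top"]:
    cv2.imwrite(f"pics/{n}0.png",env.grab_frame(n)[:,:,::-1])
E
```

```text
pics
{'time_s': 0.0, 'qpos': array([ 6.64648133e+01,  1.83500267e+01,  8.97065882e+01, -1.16671419e-03,
        7.20409307e+01, -1.14537372e+00]), 'qvel': array([-0.04376233,  0.04935078,  0.01277335,  0.00470489, -0.0738989 ,
       -0.0736613 ]), 'effort': array([ 6.42352443e-04, -4.12470782e+01, -2.31976497e+01,  7.27433665e-02,
        4.58260160e-02, -1.38695286e-04]), 'ee_pos': array([218.84083439, 531.23985503, 238.13516879]), 'ee_rot': array([ -90.49385434,   89.90244804, -112.88330668]), 'force': array([0.05475842, 0.9482752 , 0.20630147]), 'torque': array([0.01383839, 0.01557476, 0.03642364]), 'gripper_width': 91.28718485901437}
scene {'vertical_fov': 57.29102342552725, 'cx': 276.2408902561943, 'cy': 210.97763927206157, 'k1': 0.020804699936216215, 'origin': array([-245.41585775, -464.02753182,  467.40263776]), 'orientation': array([-1.13683298e+02, -5.99850021e-02, -5.75865288e+01])}
top {'vertical_fov': 49.75395163931918, 'cx': 286.76963775020175, 'cy': 217.29843048222858, 'k1': 0.00560468117551883, 'origin': array([ 313.6505986 ,    3.18534353, 1222.60609711]), 'orientation': array([-169.66301511,   -0.34004982,  -89.40284867])}
wrist {'vertical_fov': 64.24083268239579, 'cx': 276.2281654478257, 'cy': 215.26832362320255, 'k1': 0.016456859649242414, 'T_tool_cam': array([[-9.36537323e-04, -2.95251077e-01,  9.55419240e-01,
        -1.45771647e+02],
       [ 9.99999506e-01,  4.27430008e-05,  9.93445324e-04,
        -3.94441970e-01],
       [-3.34153287e-04,  9.55419698e-01,  2.95250891e-01,
        -8.43838138e+01],
       [ 0.00000000e+00,  0.00000000e+00,  0.00000000e+00,
         1.00000000e+00]])}
```

View pics/scene0.png

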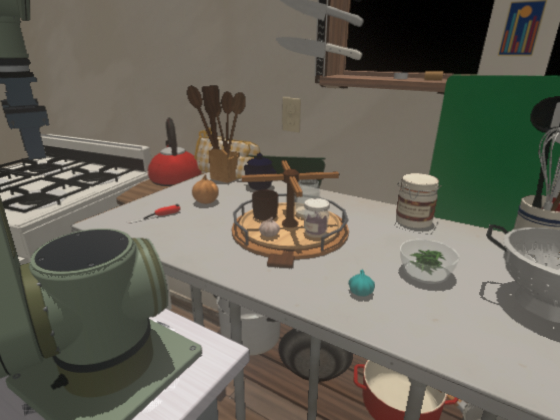

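View pics/top0.png

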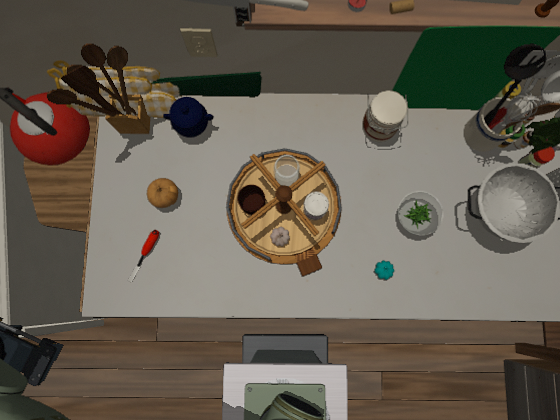

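```bash
cat > h.py <<'E'
import numpy as np,cv2
from scipy.spatial.transform import Rotation as R
def setup(c):
    f=210/np.tan(np.radians(c['vertical_fov']/2))
    return f,R.from_euler('xyz',c['orientation'],degrees=True).as_matrix(),np.array(c['origin'])
def ray(c,u,v):
    f,Rm,o=setup(c)
    d=np.array([(u-c['cx'])/f,(v-c['cy'])/f]);p=d.copy()
    for _ in range(20): p=d/(1+c['k1']*(p@p))
    return o,Rm@np.array([p[0],p[1],1])
def onz(c,u,v,z):
    o,d=ray(c,u,v); return o+d*(z-o[2])/d[2]
def proj(c,P):
    f,Rm,o=setup(c); q=Rm.T@(np.array(P)-o); s=q[:2]/q[2]; s=s*(1+c['k1']*(s@s))
    return s*f+[c['cx'],c['cy']]
E
python3 - <<'E'
import cv2
im=cv2.imread('pics/top0.png')[140:280,215:355]
cv2.imwrite('pics/top0c.png',cv2.resize(im,(596,596),interpolation=cv2.INTER_CUBIC))
E
```

```text
(no output)
```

View pics/top0c.png

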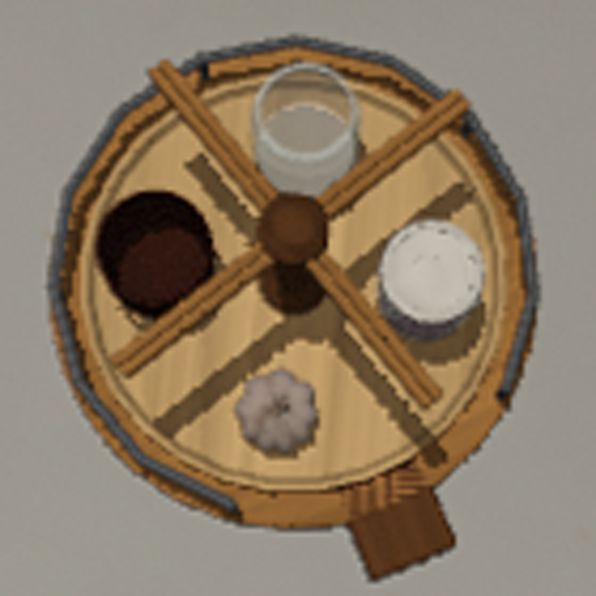

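```bash
python3 - <<'E'
from workcell import env
from h import *
c=env.calibration('top')
g=lambda x,y,z: onz(c,215+x/4.257-.5+.117,140+y/4.257-.5+.117,z)[:2]
hub=g(295,226,165);print('hub',hub)
E=[g(*p,160) for p in [(160,69),(461,101),(121,368),(430,396)]]
ctr=np.mean(E,0);print('ctr from spokes',ctr)
t=(g(373,580,8)+g(455,540,8))/2; gap=[g(505,400,50),g(237,513,50)]
# disc outline
im=cv2.imread('pics/top0.png')
for z,pts in ((6,[(50,300),(540,300)]),): print([g(*p,z) for p in pts])
for C in (hub,ctr):
    for e in E:
        d=e-C;print('spoke',np.hypot(*d),np.degrees(np.arctan2(d[1],d[0])))
    d=t-C;print('tongue',np.hypot(*d),np.degrees(np.arctan2(d[1],d[0])))
    for e in gap:
        d=e-C;print('gap',np.hypot(*d),np.degrees(np.arctan2(d[1],d[0])))
    for n,x,y,z in (('garlic',278,412,50),('pres',432,272,102),('cup',157,250,85)):
        d=g(x,y,z)-C;print(n,g(x,y,z),np.hypot(*d),np.degrees(np.arctan2(d[1],d[0])))
E
```

```text
hub [566.46389741   6.38829516]
ctr from spokes [564.51991111   7.43844895]
[array([553.77261267, 163.76499775]), array([ 557.42990591, -151.40098666])]
spoke 121.61006697425327 40.25644045035259
spoke 120.95941498218245 -51.17406394053263
spoke 125.90864212603918 130.21388440180237
spoke 121.94686269956979 -141.2677861199836
tongue 192.46738079036308 -156.5275617200449
gap 153.02104364266515 -121.85758871951697
gap 155.60794866515727 167.56087929942396
garlic [476.68728802  15.8114801 ] 90.26979566192487 174.0080274349267
pres [554.41895568 -75.16616553] 82.43913317528985 -98.40139349047908
cup [569.71404549  89.81886744] 83.4938551841478 87.76909535737016
spoke 122.43231183523514 39.29345383302049
spoke 122.99931579985822 -50.7752845380297
spoke 123.85420816822001 129.84079842750964
spoke 121.10456958377512 -140.3047166106698
tongue 191.1104394569651 -156.0066259964069
gap 152.90285616178673 -121.03114075557377
gap 153.48459057653488 167.78738447968001
garlic [476.68728802  15.8114801 ] 88.2308184782751 174.55448373133433
pres [554.41895568 -75.16616553] 83.21989926642063 -96.97156158888724
cup [569.71404549  89.81886744] 82.54400269849604 86.39224270163102
```

```bash
cat > p.py <<'E'
from workcell import env
from h import *
s=env.state();M=R.from_euler('xyz',s['ee_rot'],degrees=True).as_matrix();p=s['ee_pos']
print(s['time_s'],p.round(1),'force',s['force'].round(2),s['gripper_width'],'\n',M.round(3),s['qpos'].round(1))
C=np.array([565.2,7.0])
ang=lambda v:np.degrees(np.arctan2(v[1],v[0]))
print('tool y dir',ang(M[:2,1]),'tool z dir',ang(M[:2,2]))
print('TCP rel: r,ang',np.hypot(*(p[:2]-C)),ang(p[:2]-C)%360)
E
cat p.py - > /tmp/a.py <<'E'
phi=np.radians(219.5);u=np.array([np.cos(phi),np.sin(phi)]);t=np.array([-u[1],u[0]])
for off in (40,):
    q=C+95*u-off*t
    print('start',q,'tool shift (cm)',M.T@np.array([*(q-p[:2]),0])/10)
E
PYTHONPATH=. python3 /tmp/a.py
```

```text
Traceback (most recent call last):
ModuleNotFoundError: No module named 'workcell'
```

```bash
cp /tmp/a.py a.py; python3 a.py
```

```text
0.1 [218.9 531.3 238.2] force [-1.26  0.54 -0.13] 91.56741579197548 
 [[-0.001  0.381  0.925]
 [-0.001  0.925 -0.381]
 [-1.    -0.002 -0.   ]] [66.5 18.3 89.7 -0.  72.  -1.1]
tool y dir 67.61129101314204 tool z dir -22.388710708788295
TCP rel: r,ang 628.3529051647555 123.44804817903227
start [466.45253577 -22.56244759] tool shift (cm) [  0.06211144 -41.77985763  43.98809648]
```

Call:
{"op": "jog_arm", "data": {"plan": [0,-1.0,1.0,0,0,-2.0,2.1,0,0,-2.0,2.1,0,0,-2.0,2.1,0,0,-2.0,2.1,0,0,-2.0,2.1,0,0,-2.0,2.1,0,0,-2.0,2.1,0,0,-2.0,2.1,0,0,-2.0,2.1,0,0,-2.0,2.1,0,0,-1.0,1.0,0], "claw": 0, "newtons": 5}}

```text
time_s: 1.1
ee_pos: [348.0, 237.1, 238.8]
ee_rot: [-68.4, 89.9, -90.9]
force: [0.1, 1.2, -0.1]
gripper_width: 14.0
```

Call:
{"op": "jog_arm", "data": {"plan": [0,-1.0,1.0,0,0,-2.0,2.1,0,0,-2.0,2.1,0,0,-2.0,2.1,0,0,-2.0,2.1,0,0,-2.0,2.1,0,0,-2.0,2.1,0,0,-2.0,2.1,0,0,-2.0,2.1,0,0,-2.0,2.1,0,0,-1.0,1.0,0,0,0,0,0]}}

```text
time_s: 2.1
ee_pos: [465.1, -26.9, 238.6]
ee_rot: [-77.9, 89.9, -100.5]
force: [0.2, 0.9, 0.5]
gripper_width: 0.4
```

```bash
python3 a.py
```

```text
2.1 [465.1 -26.9 238.6] force [0.22 0.88 0.52] 0.398791663440036 
 [[-0.     0.384  0.923]
 [-0.001  0.923 -0.384]
 [-1.    -0.001  0.   ]] [-4.700e+00  8.500e+00  1.031e+02 -1.000e-01  6.850e+01 -7.210e+01]
tool y dir 67.40376965150956 tool z dir -22.596213549981623
TCP rel: r,ang 105.6479011256424 198.6910753369927
start [466.45253577 -22.56244759] tool shift (cm) [-0.00053327  0.44749097 -0.04233228]
```

Call:
{"op": "jog_arm", "data": {"plan": [0,0.4,0,0,0,0,0,0.9,0,0,0,0.9,0,0,0,0.9,0,0,0,0.9,0,0,0,1.0,1.5,0,0,0,1.5,0,0,0,1.0,0,0,0,0,0,0,0]}}

```text
time_s: 2.93
ee_pos: [464.2, -18.9, 197.0]
ee_rot: [-139.2, 89.7, 170.9]
force: [-0.5, 0.2, -0.2]
gripper_width: 0.2
```

```bash
python3 a.py; python3 - <<'E'
from workcell import env
import cv2
import numpy as np
a=env.grab_frame('top')[130:290,205:365,::-1];b=env.grab_frame('scene')[150:290,200:380,::-1]
cv2.imwrite('pics/top1.png',cv2.resize(a,(560,560),interpolation=2));cv2.imwrite('pics/scene1.png',cv2.resize(b,(720,560),interpolation=2))
E
```

```text
2.9333 [464.2 -18.9 197. ] force [-0.54  0.23 -0.17] 0.17895165086487094 
 [[-0.005  0.765  0.644]
 [ 0.001  0.644 -0.765]
 [-1.    -0.003 -0.004]] [ -3.8  10.5 107.    0.   62.8 -43.9]
tool y dir 40.09560654175144 tool z dir -49.90513438391733
TCP rel: r,ang 104.3137501025493 194.37905645230236
start [466.45253577 -22.56244759] tool shift (cm) [-0.00145718 -0.05974069  0.42783558]
```

View pics/top1.png

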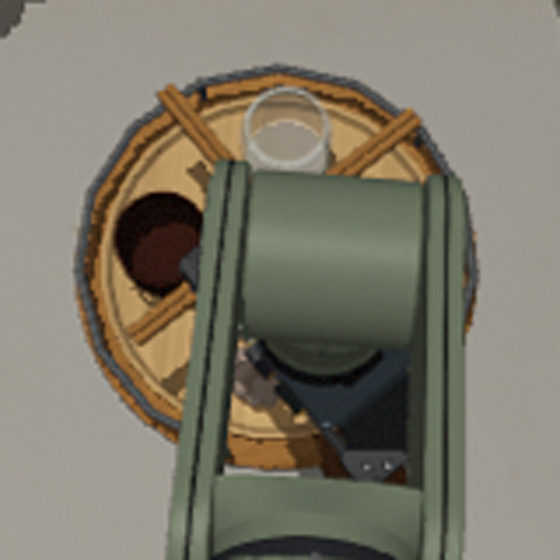

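View pics/scene1.png

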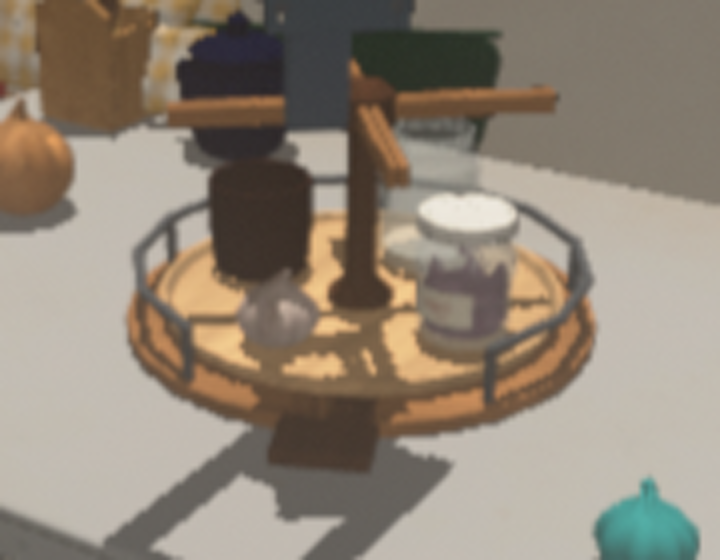

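```bash
python3 - <<'E'
from workcell import env
from h import *
c=env.calibration('scene')
print(proj(c,[464,-19,172]),proj(c,[464,-19,225]),proj(c,[466-0,-72,160]), proj(c,[565,7,171]))
E
```

```text
[278.09152212 182.38588245] [278.16227073 160.07692676] [298.47031073 191.40213277] [290.59027822 169.73935896]
```

Call:
{"op": "jog_arm", "data": {"plan": [0.5,0,0,0,1.0,0,0,0,1.0,0,0,0,0,0,0,0,0,0,0.3,0,0,0,0.3,0,0,0,0.3,0,0,0,0.3,0,0,0,0.2,0,0,0,0,0]}}

```text
time_s: 3.87
ee_pos: [476.0, -31.3, 174.2]
ee_rot: [47.3, 90.0, -2.7]
force: [0.3, 0.6, 0.4]
gripper_width: 0.3
```

```bash
python3 a.py
```

```text
3.8667 [476.  -31.3 174.2] force [0.34 0.63 0.45] 0.3480525222549166 
 [[ 0.001  0.766  0.643]
 [-0.     0.643 -0.766]
 [-1.     0.001  0.001]] [ -5.1  12.7 107.7   0.   59.5 -45.1]
tool y dir 39.979878792439145 tool z dir -50.02013918335288
TCP rel: r,ang 97.08917781276075 203.2500217116906
start [466.45253577 -22.56244759] tool shift (cm) [-7.88912833e-04 -1.68200571e-01 -1.28462020e+00]
```

Call:
{"op": "jog_arm", "data": {"plan": [0.3,0,0,0,0,0,0.1,0,0,0,0.15,0,0,0,0.15,0,0,-0.06,0.2,-0.2,0,-0.06,0.25,-0.25,0,-0.06,0.25,-0.25,0,-0.06,0.25,-0.25,0,-0.06,0.25,-0.25]}}

```text
time_s: 4.62
ee_pos: [483.4, -44.6, 170.7]
ee_rot: [-168.7, 89.9, 148.6]
force: [-1.6, 2.3, 0.2]
gripper_width: 0.7
```

```bash
python3 a.py; python3 - <<'E'
from workcell import env
import cv2
import numpy as np
b=env.grab_frame('scene')[150:290,200:380,::-1]
cv2.imwrite('pics/scene2.png',cv2.resize(b,(720,560),interpolation=2))
E
```

```text
4.6167 [483.4 -44.6 170.7] force [-1.56  2.32  0.15] 0.6646452317038226 
 [[-0.002  0.678  0.735]
 [ 0.001  0.735 -0.678]
 [-1.    -0.    -0.002]] [-6.700e+00  1.370e+01  1.069e+02  1.000e-01  5.950e+01 -5.400e+01]
tool y dir 47.33083197031063 tool z dir -42.66920809390311
TCP rel: r,ang 96.67811616705566 212.25258213153467
start [466.45253577 -22.56244759] tool shift (cm) [ 0.00496361  0.46854832 -2.74209173]
```

View pics/scene2.png

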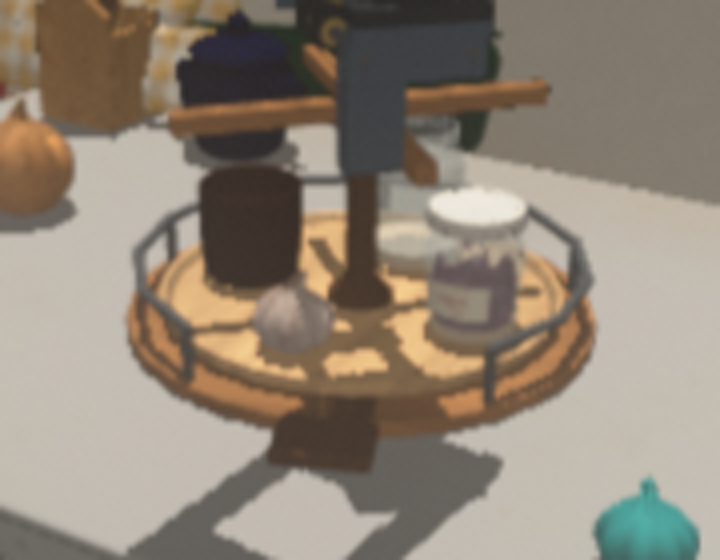

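Call:
{"op": "jog_arm", "data": {"plan": [0,-0.06,0.25,-0.25,0,-0.06,0.25,-0.25,0,-0.06,0.25,-0.25,0,-0.06,0.25,-0.25,0,-0.06,0.25,-0.25,0,-0.06,0.25,-0.25,0,-0.06,0.25,-0.25,0,-0.06,0.25,-0.25,0,-0.06,0.25,-0.25,0,-0.06,0.25,-0.25,0,-0.06,0.2,-0.2,0,0,0,0]}}

```text
time_s: 5.67
ee_pos: [502.4, -65.9, 170.8]
ee_rot: [23.1, 90.0, -3.4]
force: [-0.3, 1.7, -0.5]
gripper_width: 0.4
```

```bash
python3 a.py; python3 - <<'E'
from workcell import env
import cv2
import numpy as np
a=env.grab_frame('top')[130:290,205:365,::-1];b=env.grab_frame('scene')[150:290,200:380,::-1]
cv2.imwrite('pics/top3.png',cv2.resize(a,(560,560),interpolation=2));cv2.imwrite('pics/scene3.png',cv2.resize(b,(720,560),interpolation=2))
E
```

```text
5.6667 [502.4 -65.9 170.8] force [-0.29  1.68 -0.51] 0.44387737018623963 
 [[ 0.     0.447  0.894]
 [-0.     0.894 -0.447]
 [-1.     0.     0.   ]] [ -8.8  15.4 104.4   0.   60.2 -72.2]
tool y dir 63.44311647935608 tool z dir -26.556883954085638
TCP rel: r,ang 96.25248615938679 229.2542386346054
start [466.45253577 -22.56244759] tool shift (cm) [-5.56531334e-04  2.27241479e+00 -5.15184203e+00]
```

View pics/top3.png

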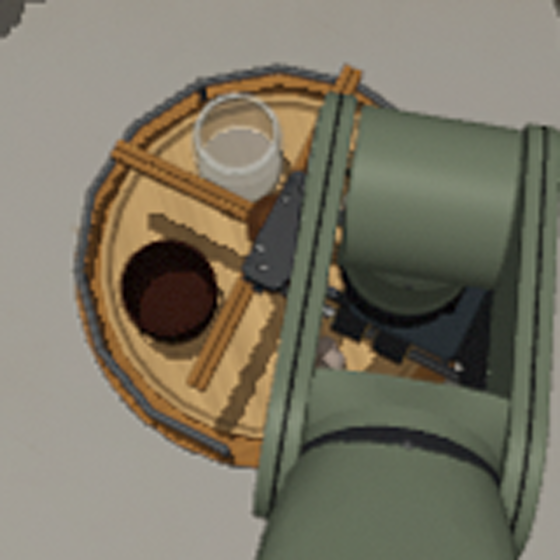

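View pics/scene3.png

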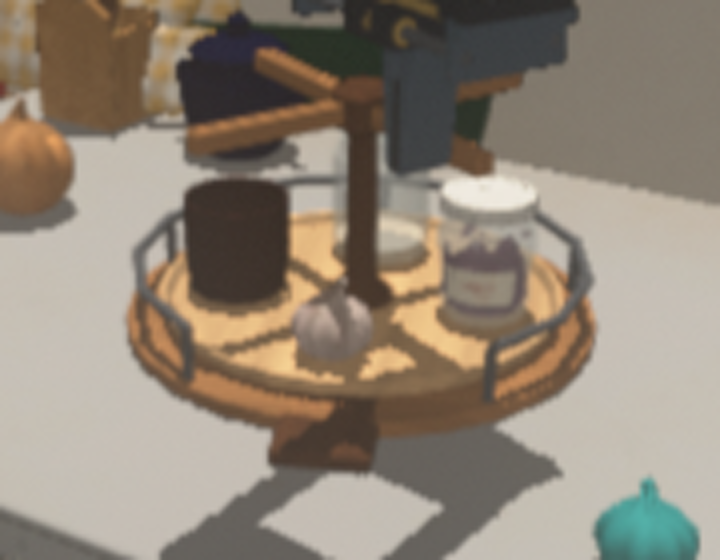

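```bash
python3 - <<'E'
from workcell import env
from h import *
c=env.calibration('top');C=np.array([565.2,7.0])
for x,y in [(117,151),(350,73),(197,383)]:
    e=onz(c,205+x/3.5-.36,130+y/3.5-.36,160)[:2]-C
    print(np.hypot(*e),np.degrees(np.arctan2(e[1],e[0])))
c=env.calibration('scene')
e=onz(c,200+333/4-.4,150+325/4-.4,42)[:2]-C
print('garlic',np.hypot(*e),np.degrees(np.arctan2(e[1],e[0]))%360)
E
```

```text
122.26081971763622 65.46469353929832
120.23811443250078 -24.661095548167136
122.46707060204326 154.65092137411673
garlic 91.07637438729948 199.64058445190526
```

Call:
{"op": "jog_arm", "data": {"plan": [0,-0.06,0.2,-0.2,0,-0.06,0.25,-0.25,0,-0.04,0.15,-0.15,0,0,0.05,0,0,0,0,0,0,0,-0.3,0,0,0,-0.5,0,0,0,-0.8,0,0,0,-0.8,0,0,0,0,0]}}

```text
time_s: 6.6
ee_pos: [483.2, -60.0, 170.9]
ee_rot: [-168.8, 89.9, 168.2]
force: [-0.2, -0.2, -0.5]
gripper_width: 0.8
```

Call:
{"op": "jog_arm", "data": {"plan": [-1,0,0,0,-2,0,0,0,-2,0,0,0,-2,0,0,0,-1,0,0,0,-0.5,-1.5,-1.5,0,0,-2,-2,0,0,-2,-2,0,0,-2,-2,0,0,-2,-2,0,0,-1,-1,0,0,0,0,0]}}

```text
time_s: 7.6
ee_pos: [345.1, -116.8, 256.2]
ee_rot: [-106.4, 90.0, -129.6]
force: [0.3, 0.1, 0.6]
gripper_width: 0.6
```

```bash
python3 a.py; python3 - <<'E'
from workcell import env
import cv2
import numpy as np
a=env.grab_frame('top')[130:290,205:365,::-1];b=env.grab_frame('scene')[150:290,200:380,::-1]
cv2.imwrite('pics/top4.png',cv2.resize(a,(560,560),interpolation=2));cv2.imwrite('pics/scene4.png',cv2.resize(b,(720,560),interpolation=2))
E
```

```text
7.6 [ 345.1 -116.8  256.2] force [0.27 0.13 0.6 ] 0.6261690283577308 
 [[-0.     0.393  0.92 ]
 [-0.001  0.92  -0.393]
 [-1.    -0.001 -0.   ]] [-20.5  -1.9 111.7  -0.   70.2 -87.3]
tool y dir 66.88319528061069 tool z dir -23.116811880791605
TCP rel: r,ang 252.47324526512728 209.3532616829521
start [466.45253577 -22.56244759] tool shift (cm) [-1.01704398e-02  1.34262434e+01  7.45883263e+00]
```

View pics/top4.png

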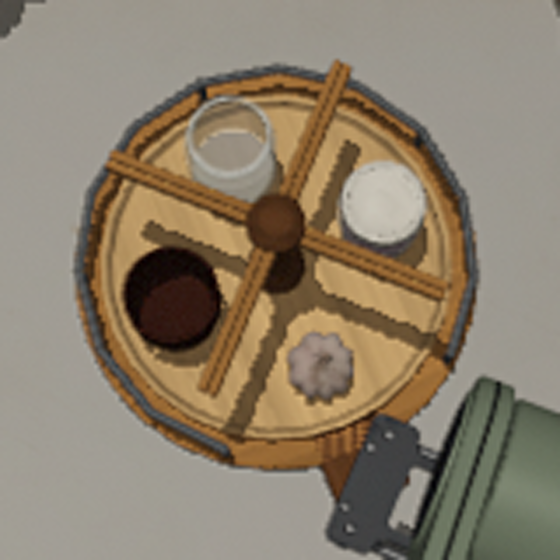

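View pics/scene4.png

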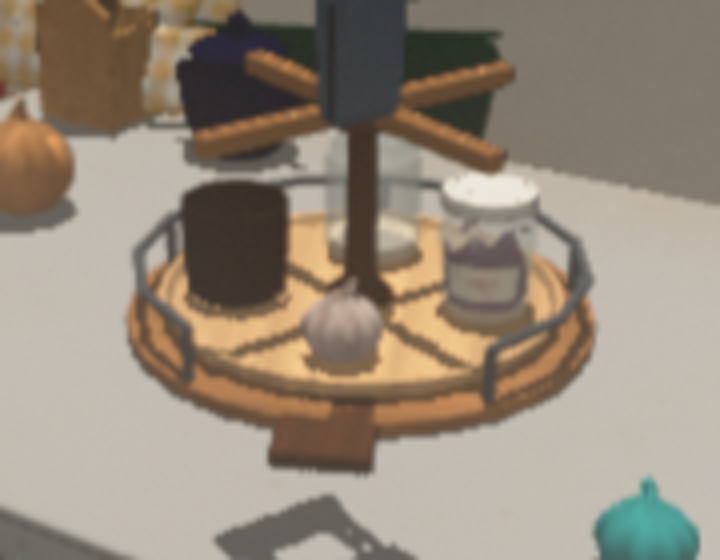

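```bash
python3 - <<'E'
from workcell import env
from h import *
c=env.calibration('top');C=np.array([565.2,7.0])
for n,x,y,z in [('sp',113,157,160),('sp',343,65,160),('sp',207,388,160),('sp',443,291,160),('garlic',321,367,50)]:
    q=onz(c,205+x/3.5-.36,130+y/3.5-.36,z)[:2];e=q-C
    a=np.degrees(np.arctan2(e[1],e[0]));print(n,np.hypot(*e),a,(a-45)%90)
    if n=='garlic': g=np.radians(203.6); print('lateral',e@[-np.sin(g),np.cos(g)],'along',e@[np.cos(g),np.sin(g)])
E
```

```text
sp 122.96724105582331 67.81398384685588 22.813983846855876
sp 123.64200881781142 -21.463447318145064 23.536552681854943
sp 122.78729158718012 158.19187725289703 23.19187725289703
sp 122.94902064842373 -111.70934381303779 23.290656186962224
garlic 89.73685978037449 -157.68314543816427 67.31685456183573
lateral -2.009499101925291 along 89.7143573604691
```

```bash
python3 - <<'E'
from workcell import env
print(env.job_done(), env.state()['time_s'])
E
```

```text
the job is handed in; nothing more can be done
the job is handed in; nothing more can be done
```

I turned the carousel about 29° counter-clockwise by pushing with closed fingers on the clockwise side of one spoke. Then I backed the arm clear and handed the job in. It took about 8 s of the 42 s allowed.

- **Garlic position:** in the last top view it is about 2 mm sideways of the gap line (18 mm allowed) and about 90 mm from the axis.
- **Angles:** the four spokes put the garlic's bay at 203.2° and the garlic itself measured 202.3°. The gap's middle is at about 203.6° (tongue 204.0°, rail ends 203.4°).
- **Forces:** the push read about 3 N at the points I checked, between moves. After backing off, the tool read under 1 N.
- **Other things:** all four items on the tray look upright in both views.

I did not measure the carousel's speed. I judged it at rest from the last pictures, taken about 1 s after the finger let go. None of the last checks failed or disagreed by more than about 1°.

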